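Pin the swing grid's arm into its clevis

TASK

Swing the arm of the small braai grid into its clevis bracket and lock it there by threading the steel clevis pin from its plastic holder down through the bracket's upper knuckle and the arm's eye, until the pin's flange sits flush on the bracket. The eye sits off the arm's centre line by an unknown amount, so find the lined-up position by feel, never forcing the pin hard against the steel, and let go at the end. Leave everything else on the shelf where it is.

Things in the scene. Friction and masses are not known exactly. Their poses are not given: they have to be found in the camera images.
- bracket: Fixed dark steel bracket, base plate 285 x 60 x 6 mm on the granite. Origin on the granite under the pivot post (22 mm thick, 100 mm high); x axis points horizontally from the pivot to the clevis, z up. The clevis, 200 mm along x, is a C of two cheeks, open towards the robot and away from it, so that the arm's eye swings in between the cheeks.
- knuckle (a point): Centre of the mouth of the upper cheek's (upper knuckle's) vertical 11.5 mm hole, on the cheek's flat top, height 102 mm, 200 mm from the pivot. Axes as the bracket's. The upper cheek is 62 x 50 mm, 26 mm thick; the lower cheek spans heights 50 to 60 mm, its hole is 16 mm wide.
- swing_arm (a joint): Angle of the swing arm about its vertical pivot, rad, -0.3 to 0.9. 0: its centre line lies along the bracket's x axis, under the knuckle hole; positive: swung towards the robot (clockwise from above). Flat bar 30 x 10 mm, top at height 73 mm; the small round grid is beyond the pivot. It turns against light friction (about 2.5 N at the knob) and stays where left.
- bar_end (a point): Point on the arm's centre line 200 mm from its pivot, height 68 mm. Here sits the eye: a plate 72 mm wide, 46 mm long, at heights 63 to 73 mm, with a vertical 12 mm hole. It is clamped firmly off the centre line by an unknown amount, at most 16 mm either way, so the holes line up at an arm angle between -0.08 and 0.08. A pin standing in the knuckle drops by its weight when the eye is slowly swung under it.
- knob (a point): Middle of the arm's round upright wooden knob, 18 mm across and 50 mm high (from height 73 to 123 mm), 100 mm from the pivot on the arm's centre line. This point is at height 98 mm. It can be pinched from above.
- pin: Loose steel clevis pin, about 110 g, 103 mm long, upright. Origin at the centre of its tip; z towards the head. Shank 10 mm thick, 58 mm long with a blunt tip (9.4 mm wide at the end); above it a flange 26 mm wide, 5 mm thick; then a round head 18 mm wide, 40 mm high. Pressing it with over 40 N spoils it. Flush: flange on the cheek, tip 58 mm below the cheek's top.
- pin_grip (a point): Centre of the pin's round head (18 mm wide, 40 mm high), 83 mm above the tip, 20 mm below the top of the head; axes as the pin's.
- pin_holder: Fixed black plastic block 54 x 54 x 70 mm with a 15 mm hole; at the start the pin hangs upright in it with the flange on its top. Origin at the centre of the underside.
- jar: Bystander: frosted glass jar, 72 mm wide, 100 mm high; origin at the centre of the underside.
- lighter: Bystander: gas lighter standing in a grey plastic holder (60 x 40 mm foot), 170 mm high; origin at the centre of the underside.
- bucket: Bystander: steel bucket with hinged lid, 150 mm wide, 166 mm high; origin at the centre of the underside.
- spatula: Bystander: aluminium spatula lying on the granite, 300 mm long.
- brush: Bystander: black basting brush lying on the granite, 220 mm long.
- mug: Bystander: white mug, 80 mm wide, 85 mm high; origin at the centre of the underside.
- shaker: Bystander: aluminium salt shaker, 48 mm wide, 85 mm high; origin at the centre of the underside.
Things that resemble listed ones, but are neither listed nor needed, are in the scene too. What is meant by the pin is not blue, and is the smaller of those in its own colour.

How it is judged:
By the outcome, as a careful person would: the job done as asked, in the order asked, and still so for the second after the job is handed in, with the robot touching nothing.
It also fails if it takes over 72 s, if anything falls off the work surface, if the arm or the gripper's body presses on something with over 40 N, if the wrist force passes 120 N, or if a joint passes its speed limit or range.

ROBOT

A 6-joint arm with a two-finger parallel gripper is mounted at the origin on the work surface. World frame = base frame: x ahead of the robot, y to its left, z up, the work surface at z = 0. Lengths are in m, angles in degrees, forces in N, time in s.
With the tool pointing down it reaches from about 0.4 to 0.825 m from the base axis. Payload 7 kg.
Tool frame: the origin (TCP) lies midway between the tips of the shut fingers; the grasp point (between the pads) lies 19 mm behind it; z points along the fingers, y is the line along which they close (so a half turn about z gives the same grasp; the last joint's range is limited). The gripper opens to 88 mm and grips with 3 to 60 N. Pads are 19 mm wide; open, the fingers measure 130 mm over their backs; the gripper's body (78 mm by 193 mm) begins 47 mm behind the grasp point.
Start: joints at [-59.295, 20.546, 0.682, 0, -70.136, -16.507], TCP at [0.166, -0.654, 0.203] pointing down, gripper open.
Joint ranges: [-176.03, 176.03], [-82.01, 121.73], [-58.28, 71.71], [-173.87, 95.51], [-174.79, -0.11], [-173.66, 173.66]. Speed limits (degrees/s): [136.94, 136.94, 172.46, 180, 180, 180].

INTERFACE

Orientations are given as [roll, pitch, yaw] about the fixed x, y, z axes, in that order (R = Rz(yaw) Ry(pitch) Rx(roll)).
In Python, from plant import * gives the robot as it stands.
- The arm moves only by the tool move_arm, never from a script. Its argument "commands" is a list of rows, each a list of 7 numbers: the shift along the world's x, y, z in mm, then the turn, a rotation vector about the world's x, y, z in degrees, then the opening in per cent of the stroke, from 0 (shut) to 100 (fully open). In form: [[x, y, z, rx, ry, rz, fingers], ...]. A call has 1 to 20 rows; each row shifts and turns the commanded pose from where the row before left it; what a row does not reach is not made up. A row lasts 1/10 s, in which the tool goes at most 50 mm and 8.59 degrees, less where a joint would pass 70% of its speed; a pose out of reach is approached as far as the arm can. A call with a gripper value outside its range is refused whole. The fingers move at their own pace and stop on an object; "squeeze" is the grip in N (left out, the last holds). Time passes only in rows, so rows that do not move let the fingers close. It gives the time, the measured TCP pose, the force and the opening at its end, in the units of the state.
- get_state(): the state, without advancing time (a new reading comes with each control period).
- capture(name): name is "scene" or "top" or "wrist"; returns a dict with "frame" (384x512x3 uint8, blue, green, red), "camera_matrix" (3x3 intrinsics, pixels), "dist_coeffs" ([k1, k2, p1, p2, k3] as OpenCV has them; the pictures are not rectified), "world_to_cam" (4x4, takes a point from world to camera coordinates); the wrist camera has in their place "tool_from_camera" (4x4, takes a point from camera to tool coordinates, whose origin is the TCP and whose axes are the flange's). Camera axes: x right, y up, looking along -z (the intrinsics and any distortion apply to the point x, -y, -z); pixel columns grow to the right and rows downward; lengths in m; the calibration is good to about 2 mm. A picture is of the moment at which its call begins: read the wrist's pose just before it. There is no depth.
- close_job(): hands the job in, once; it reports no verdict.
The state is a dict: "time_s": time; "joints": joint angles; "qd": joint speeds; "joint_torque": joint torques, N m; "tcp_pos": TCP position; "eef_rot": TCP orientation; "contact_force": force on the tool from outside, world axes, zero at the start; "moment": the same for the moment, N m; "gripper_width": finger opening in m.
Only numpy, scipy, OpenCV 4.12 (cv2) and the standard library are available. Lean on these libraries where they do the work, as an engineer would, in place of code of your own. Each camera call takes 0.05 s, during which the arm holds its last target. There are 200 camera calls.

## Working session

There is one attempt and no reset: what is moved stays moved. The work goes in short steps, Python scripts to look and compute and a tool call to move; the robot and the scene stay as the last step left them, time stands still between calls to the robot, and variables do not carry over. Pictures are saved under pics/ and viewed, on a budget of 10 in all, crops included, one or two more only if the job needs it, and the job is handed in when it is done.

Besides the shell and the picture viewer there is one more tool, called after "Request:" in YAML: its name, and indented under it one key for each argument. move_arm: Moves the arm, as the interface text tells. Its arguments: {"type":"object","properties":{"commands":{"type":"array"},"squeeze":{"type":"number"}},"required":["commands"]}

```bash
ls; mkdir -p pics; python3 - <<'E'
from plant import *
import cv2,pickle
s=get_state();print({k:s[k] for k in('time_s','tcp_pos','eef_rot','contact_force','gripper_width')})
for n in('scene','top'):
    c=capture(n);pickle.dump(c,open(n+'.pkl','wb'));cv2.imwrite(f'pics/{n}0.png',cv2.resize(c['frame'],(800,600),interpolation=cv2.INTER_CUBIC))
    print(n,c['camera_matrix'],c['dist_coeffs'],c['world_to_cam'])
E
```

```text
pics
{'time_s': 0.0, 'tcp_pos': array([ 0.1653865 , -0.65390076,  0.20184588]), 'eef_rot': array([ 1.79908516e+02, -7.83071416e-03, -1.65809238e+02]), 'contact_force': array([ 0.22199487, -0.0903583 , -0.49741366]), 'gripper_width': 0.0878436499718822}
scene [[458.03574309   0.         257.79820394]
 [  0.         458.03574309 188.16716205]
 [  0.           0.           1.        ]] [0.0156859 0.        0.        0.        0.       ] [[ 0.47576741  0.87940908  0.01688315 -0.30527478]
 [-0.62456153  0.32425281  0.71048083  0.22192376]
 [ 0.61932888 -0.34856819  0.703514   -1.6586701 ]
 [ 0.          0.          0.          1.        ]]
top [[378.51515917   0.         256.71398786]
 [  0.         378.51515917 183.58289126]
 [  0.           0.           1.        ]] [-0.09262793  0.          0.          0.          0.        ] [[ 0.01429619 -0.99982581 -0.01199834  0.04630117]
 [ 0.99583612  0.01315662  0.09020714 -0.51171327]
 [-0.09003357 -0.013238    0.99585075 -1.4221212 ]
 [ 0.          0.          0.          1.        ]]
```

View pics/scene0.png

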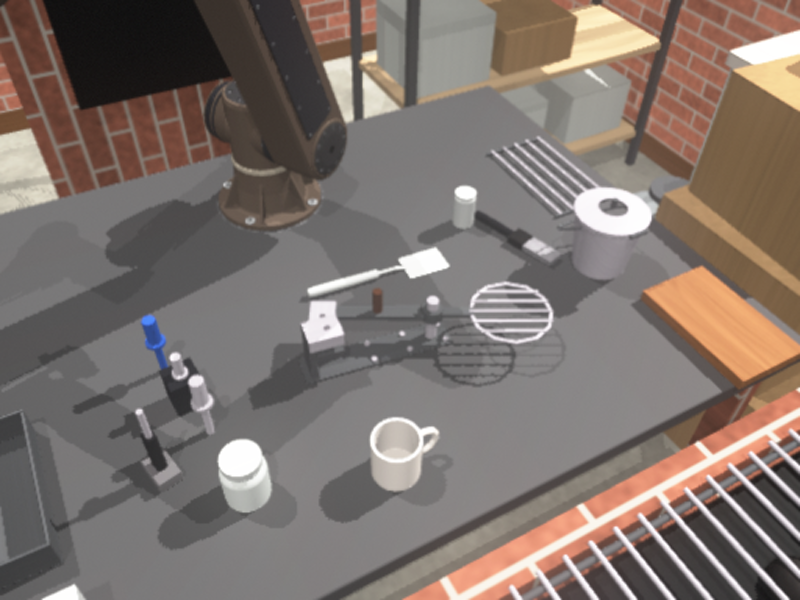

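View pics/top0.png

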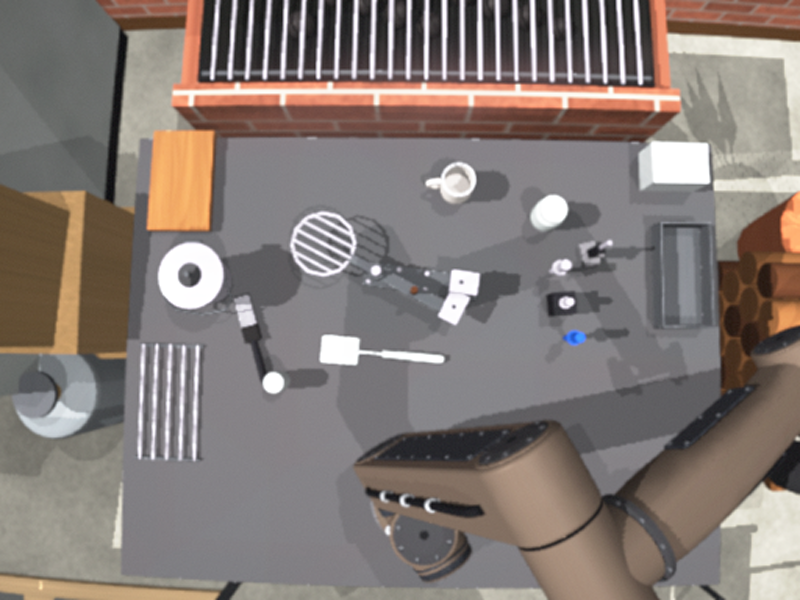

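The scene picture shows three pins: a blue one at (152,335), a silver one in the black holder at (178,370), and a larger silver one standing free at (200,395). The listed pin should be the smaller silver one, in the holder. The upper cheek is at (322,335), the eye at (322,312) and the knob at (377,300). I'll confirm in an enlarged crop.

```bash
python3 - <<'E'
import pickle,cv2,numpy as np
t=pickle.load(open('top.pkl','rb'))['frame'];s=pickle.load(open('scene.pkl','rb'))['frame']
# top: x 225..385 (160) y 140..200 ->5x = 800x300 ; scene: x 85..285(200) y180..280 
a=cv2.resize(t[148:220,225:385],(800,360),interpolation=cv2.INTER_CUBIC)
b=cv2.resize(s[182:242,85:285],(800,240),interpolation=cv2.INTER_CUBIC)
cv2.imwrite('pics/c1.png',np.vstack([a,b]))
b=cv2.resize(s[190:290,85:225],(800,571),interpolation=cv2.INTER_CUBIC)
E
```

```text
(no output)
```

View pics/c1.png

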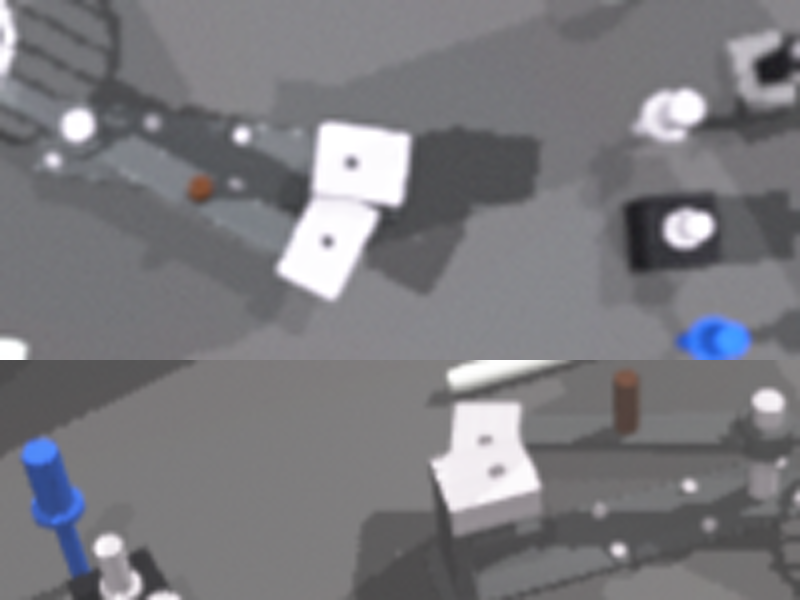

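The crop confirms it. The pin in the black holder (top crop 690,228; scene crop 115,570) has a smaller head and flange than the free-standing silver one (top crop 680,110). The knuckle hole is at (351,161) and (497,470), the eye hole at (328,241) and (486,439), the knob top at (201,187) and (626,378), and the post at (78,124) and (768,402).

```bash
cat > h.py <<'E'
import pickle,cv2,numpy as np
from scipy.optimize import least_squares
C={n:pickle.load(open(n+'.pkl','rb')) for n in('scene','top')}
def ray(c,u,v,W=None):
    n=cv2.undistortPoints(np.array([[[u,v]]],float),c['camera_matrix'],np.array(c['dist_coeffs']))[0,0]
    T=np.linalg.inv(c['world_to_cam']) if W is None else W
    return T[:3,3],T[:3,:3]@np.array([n[0],-n[1],-1])
def atz(c,u,v,z,W=None):
    o,d=ray(c,u,v,W);return o+d*(z-o[2])/d[2]
def proj(c,p,W=None):
    T=c['world_to_cam'] if W is None else np.linalg.inv(W)
    q=T[:3,:3]@np.array(p)+T[:3,3]
    return cv2.projectPoints(np.array([[[q[0],-q[1],-q[2]]]]),np.zeros(3),np.zeros(3),c['camera_matrix'],np.array(c['dist_coeffs']))[0][0,0]
E
python3 - <<'E'
from h import *
tp=lambda u,v:(225+(u+.5)/5-.5,148+(v+.5)/5-.5)
sp=lambda u,v:(85+(u+.5)/4-.5,182+(v-360+.5)/4-.5)
P={'knuckle':((351,161),(497,470),.102),'eye':((328,241),(486,439),.073),'knob':((201,187),(626,378),.123),'post':((78,124),(768,402),.1),'pintop':((697,226),(108,543),.115)}
r={}
for k,(a,b,z) in P.items():
    p=atz(C['top'],*tp(*a),z);q=atz(C['scene'],*sp(*b),z);r[k]=(p+q)/2;print(k,p.round(4),q.round(4))
for n,k in(('top','knuckle'),('scene','knuckle')):pass
pv=r['post'];f=lambda a,b:np.degrees(np.arctan2(*(b-a)[1::-1]))
print('len',np.linalg.norm((r['knuckle']-pv)[:2]),np.linalg.norm((r['knob']-pv)[:2]),np.linalg.norm((r['eye']-pv)[:2]))
print('ang knuckle',f(pv,r['knuckle']),'knob',f(pv,r['knob']),'eye',f(pv,r['eye']))
E
```

```text
knuckle [ 0.5195 -0.0851  0.102 ] [ 0.5178 -0.0851  0.102 ]
eye [ 0.4631 -0.0711  0.073 ] [ 0.4617 -0.0704  0.073 ]
knob [0.4973 0.0232 0.123 ] [0.498  0.0227 0.123 ]
post [0.544  0.1128 0.1   ] [0.5445 0.1109 0.1   ]
pintop [ 0.4747 -0.3328  0.115 ] [ 0.4726 -0.3341  0.115 ]
len 0.1986306000320893 0.10037580830110243 0.20010222808028402
ang knuckle -97.42554775140331 knob -117.6742574703005 eye -114.15701322035295
```

Request:
move_arm:
  commands:
    - [16.6,33.8,3,0,0,2.4,50]
    - [16.6,33.8,3,0,0,2.4,50]
    - [16.6,33.8,3,0,0,2.4,50]
    - [16.6,33.8,3,0,0,2.4,50]
    - [16.6,33.8,3,0,0,2.4,50]
    - [16.6,33.8,3,0,0,2.4,50]
    - [16.6,33.8,3,0,0,2.4,50]
    - [16.6,33.8,3,0,0,2.4,50]
    - [16.6,33.8,3,0,0,2.4,50]
    - [16.6,33.8,3,0,0,2.4,50]
    - [16.6,33.8,3,0,0,2.4,50]
    - [16.6,33.8,3,0,0,2.4,50]
    - [16.6,33.8,3,0,0,2.4,50]
    - [16.6,33.8,3,0,0,2.4,50]
    - [16.6,33.8,3,0,0,2.4,50]
    - [16.6,33.8,3,0,0,2.4,50]
    - [16.6,33.8,3,0,0,2.4,50]
    - [16.6,33.8,3,0,0,2.4,50]
    - [16.6,33.8,3,0,0,2.4,50]
    - [0,0,0,0,0,0,50]

```text
time_s: 2.1
tcp_pos: [0.4825, -0.0091, 0.2595]
eef_rot: [180.0, 0.0, -120.0]
contact_force: [-0.3, -0.2, -0.1]
gripper_width: 0.0438
```

```bash
python3 - <<'E'
from plant import *
from h import *
tp=lambda u,v:(225+(u+.5)/5-.5,148+(v+.5)/5-.5)
def tri(a,b):
    o1,d1=ray(C['top'],*a);o2,d2=ray(C['scene'],*b)
    s=np.linalg.lstsq(np.c_[d1,-d2],o2-o1,rcond=None)[0];return ((o1+d1*s[0]+o2+d2*s[1])/2).round(3)
print('big',tri(tp(688,105),(126.7,245)),'blue',tri(tp(735,336),(85+42/4,182+(450-360)/4)),'pin',tri(tp(697,226),(85+27,182+183/4)))
s=get_state();print(s['time_s'],s['tcp_pos'],s['eef_rot'],s['contact_force'],s['joints'].round(1) if hasattr(s['joints'],'round') else s['joints'])
c=capture('wrist');c['tcp']=s['tcp_pos'];c['rot']=s['eef_rot'];pickle.dump(c,open('w1.pkl','wb'))
print(c['tool_from_camera'],c['camera_matrix'],c['dist_coeffs'])
cv2.imwrite('pics/w1.png',cv2.resize(c['frame'],(800,600),interpolation=cv2.INTER_CUBIC))
E
```

```text
big [ 0.56  -0.32   0.133] blue [ 0.396 -0.352  0.137] pin [ 0.475 -0.333  0.115]
2.1 [ 0.48247377 -0.00911818  0.25950146] [ 1.79993595e+02  1.68841640e-03 -1.19953067e+02] [-0.31709744 -0.18238468 -0.13642811] [ 22.3   0.1 -17.4  -0.  -72.6 -52.3]
[[ 1.17963406e-04  9.66482779e-01  2.56731422e-01  6.88074877e-02]
 [ 9.99999905e-01 -2.21565578e-04  3.74616864e-04 -5.35834202e-04]
 [ 4.18943594e-04  2.56731354e-01 -9.66482714e-01 -1.82907260e-01]
 [ 0.00000000e+00  0.00000000e+00  0.00000000e+00  1.00000000e+00]] [[329.218223     0.         256.40896137]
 [  0.         329.218223   185.3534532 ]
 [  0.           0.           1.        ]] [-0.03042787  0.          0.          0.          0.        ]
```

View pics/w1.png

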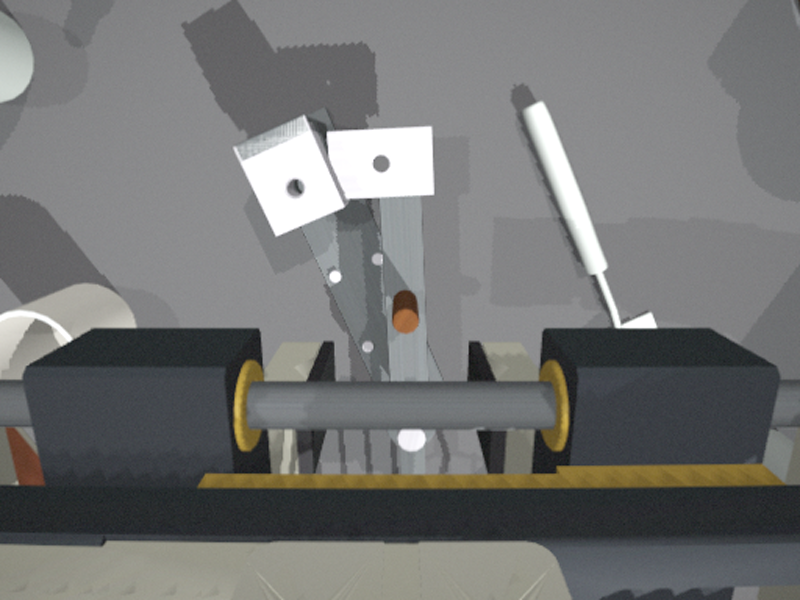

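The wrist view shows the knuckle hole at (295,187), the eye hole at (381,163), the knob top at (405,319) and the post top at (411,439).

```bash
cat >> h.py <<'E'
from scipy.spatial.transform import Rotation as Ro
def wW(c):
    T=np.eye(4);T[:3,:3]=Ro.from_euler('xyz',c['rot'],degrees=True).as_matrix();T[:3,3]=c['tcp'];return T@c['tool_from_camera']
E
python3 - <<'E'
from h import *
c=pickle.load(open('w1.pkl','rb'));W=wW(c);g=cv2.cvtColor(c['frame'],cv2.COLOR_BGR2GRAY)
def cen(u,v,r=7):
    u,v=int(u*.64),int(v*.64);p=255.-g[v-r:v+r+1,u-r:u+r+1];p=np.clip(p-np.median(p)-40,0,None)
    y,x=np.mgrid[-r:r+1,-r:r+1];return u+(p*x).sum()/p.sum(),v+(p*y).sum()/p.sum()
P={}
for k,uv,z in(('knuckle',cen(295,187),.102),('eye',cen(381,163),.073),('knob',(405*.64,321*.64),.123),('post',(411*.64,439*.64),.1)):
    P[k]=atz(c,*uv,z,W);print(k,np.round(uv,2),P[k].round(4))
f=lambda a,b:np.degrees(np.arctan2(*(b-a)[1::-1]))
for k in('knuckle','eye','knob'):print(k,np.linalg.norm((P[k]-P['post'])[:2]).round(4),f(P['post'],P[k]).round(2))
E
```

```text
knuckle [188.64 119.39] [ 0.5189 -0.0854  0.102 ]
eye [243.42 104.33] [ 0.4643 -0.0704  0.073 ]
knob [259.2  205.44] [0.4992 0.0243 0.123 ]
post [263.04 280.96] [0.5451 0.1139 0.1   ]
knuckle 0.2009 -97.49
eye 0.2012 -113.69
knob 0.1007 -117.16
```

Request:
move_arm:
  commands:
    - [8,16.5,-20,0,0,1.3,50]
    - [8,16.5,-20,0,0,1.3,50]
    - [0,0,-30,0,0,0,50]
    - [0,0,-30,0,0,0,50]
    - [0,0,-25,0,0,0,50]
    - [0,0,-25,0,0,0,50]
    - [0,0,-17,0,0,0,50]
    - [0,0,-10,0,0,0,50]
    - [0,0,0,0,0,0,50]
    - [0,0,0,0,0,0,10]
    - [0,0,0,0,0,0,10]
    - [0,0,0,0,0,0,10]
    - [0,0,0,0,0,0,10]
    - [0,0,0,0,0,0,10]
    - [0,0,0,0,0,0,10]
  squeeze: 10

```text
time_s: 3.65
tcp_pos: [0.4972, 0.021, 0.0833]
eef_rot: [-180.0, 0.0, -117.6]
contact_force: [-1.5, 1.6, 5.7]
gripper_width: 0.0177
```

Request:
move_arm:
  commands:
    - [3.3,-1.6,0,0,0,2.05,10]
    - [3.4,-1.5,0,0,0,2.05,10]
    - [3.4,-1.4,0,0,0,2.05,10]
    - [3.5,-1.3,0,0,0,2.05,10]
    - [3.5,-1.2,0,0,0,2.05,10]
    - [3.6,-1.0,0,0,0,2.05,10]
    - [3.6,-0.9,0,0,0,2.05,10]
    - [3.6,-0.8,0,0,0,2.05,10]
    - [0,0,0,0,0,0,10]
    - [0,0,0,0,0,0,10]
    - [0,0,0,0,0,0,10]

```text
time_s: 4.75
tcp_pos: [0.5258, 0.0113, 0.0833]
eef_rot: [-179.9, 0.0, -101.2]
contact_force: [1.1, 0.5, 5.1]
gripper_width: 0.0174
```

Request:
move_arm:
  commands:
    - [0,0,0,0,0,0,50]
    - [0,0,0,0,0,0,50]
    - [0,0,0,0,0,0,50]
    - [0,0,10,0,0,0,50]
    - [0,0,30,0,0,0,50]
    - [0,0,30,0,0,0,50]
    - [0,0,35,0,0,0,50]
    - [0,0,35,0,0,0,50]

```text
time_s: 5.55
tcp_pos: [0.5244, 0.011, 0.2247]
eef_rot: [180.0, -0.0, -101.2]
contact_force: [0.5, -0.4, -0.5]
gripper_width: 0.0436
```

Request:
move_arm:
  commands:
    - [-2.6,-17.2,0,0,0,-3.95,50]
    - [-2.6,-17.2,0,0,0,-3.95,50]
    - [-2.6,-17.2,0,0,0,-3.95,50]
    - [-2.6,-17.2,0,0,0,-3.95,50]
    - [-2.6,-17.2,0,0,0,-3.95,50]
    - [-2.6,-17.2,0,0,0,-3.95,50]
    - [-2.6,-17.2,0,0,0,-3.95,50]
    - [-2.6,-17.2,0,0,0,-3.95,50]
    - [-2.6,-17.2,0,0,0,-3.95,50]
    - [-2.6,-17.2,0,0,0,-3.95,50]
    - [-2.6,-17.2,0,0,0,-3.95,50]
    - [-2.6,-17.2,0,0,0,-3.95,50]
    - [-2.6,-17.2,0,0,0,-3.95,50]
    - [-2.6,-17.2,0,0,0,-3.95,50]
    - [-2.6,-17.2,0,0,0,-3.95,50]
    - [-2.6,-17.2,0,0,0,-3.95,50]
    - [-2.6,-17.2,0,0,0,-3.95,50]
    - [-2.6,-17.2,0,0,0,-3.95,50]
    - [-2.6,-17.2,0,0,0,-3.95,50]
    - [-2.6,-17.2,0,0,0,-3.95,50]

```text
time_s: 7.55
tcp_pos: [0.4725, -0.3335, 0.2234]
eef_rot: [-180.0, 0.0, 179.6]
contact_force: [1.0, -0.5, -0.9]
gripper_width: 0.0435
```

```bash
python3 - <<'E'
from plant import *
from h import *
s=get_state();print(s['time_s'],s['tcp_pos'],s['eef_rot'],s['contact_force'],s['joints'])
c=capture('wrist');c['tcp']=s['tcp_pos'];c['rot']=s['eef_rot'];pickle.dump(c,open('w2.pkl','wb'))
cv2.imwrite('pics/w2.png',cv2.resize(c['frame'],(800,600),interpolation=cv2.INTER_CUBIC))
print(proj(c,[.4737,-.3335,.115],wW(c))/.64)
c=capture('top');pickle.dump(c,open('top2.pkl','wb'))
# arm knob position now, automatic: brown blob
h=cv2.cvtColor(c['frame'],cv2.COLOR_BGR2HSV);m=((h[...,0]<18)&(h[...,1]>100))[140:200,230:330];y,x=np.nonzero(m)
print(m.sum(),x.mean()+230,y.mean()+140,atz(c,x.mean()+230,y.mean()+140,.12))
E
```

```text
7.55 [ 0.47248869 -0.33349864  0.2234102 ] [-1.79999372e+02  4.14607628e-03  1.79636237e+02] [ 0.98342296 -0.53889121 -0.90902715] [-1.58475338e+01  1.07464156e+01 -1.00494478e+01 -5.36733348e-04
 -6.91999734e+01 -7.45160389e+01]
[401.06576051 276.48929123]
14 267.2857142857143 177.5 [0.52457772 0.01465379 0.12      ]
```

View pics/w2.png

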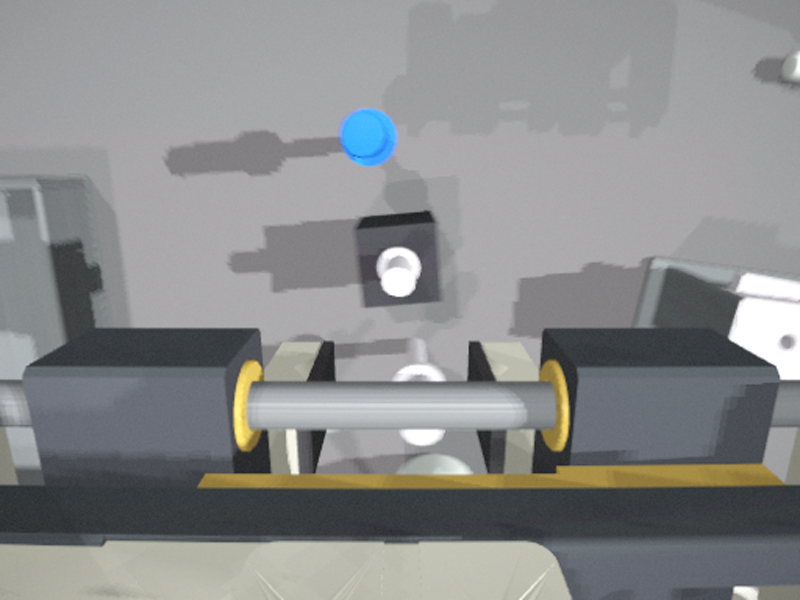

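The wrist view shows the pin's head centre at about (400,282), with the blue pin at (368,136) and the large silver one at (420,390), both clear of it. The pin is straight below, about 2.5 mm further in +x. Next I descend and grip it.

Request:
move_arm:
  commands:
    - [2.5,0,-20,0,0,0.4,50]
    - [0,0,-30,0,0,0,50]
    - [0,0,-30,0,0,0,50]
    - [0,0,-25,0,0,0,50]
    - [0,0,-20,0,0,0,50]
    - [0,0,-12,0,0,0,50]
    - [0,0,-7,0,0,0,50]
    - [0,0,0,0,0,0,50]
    - [0,0,0,0,0,0,10]
    - [0,0,0,0,0,0,10]
    - [0,0,0,0,0,0,10]
    - [0,0,0,0,0,0,10]
    - [0,0,0,0,0,0,10]
    - [0,0,0,0,0,0,10]
  squeeze: 25

```text
time_s: 9.05
tcp_pos: [0.4757, -0.3331, 0.0793]
eef_rot: [-180.0, 0.0, -179.8]
contact_force: [-0.2, 0.1, 3.8]
gripper_width: 0.0171
```

Request:
move_arm:
  commands:
    - [0,0,10,0,0,0,10]
    - [0,0,25,0,0,0,10]
    - [0,0,35,0,0,0,10]
    - [0,0,35,0,0,0,10]
    - [0,0,25,0,0,0,10]
    - [5,20,0,0,0,0,10]
    - [6,24,0,0,0,0,10]
    - [6,24,0,0,0,0,10]
    - [6,24,0,0,0,0,10]
    - [7,26,0,0,0,0,10]
    - [7,26,0,0,0,0,10]
    - [7,26,0,0,0,0,10]
    - [7,26,-5,0,0,0,10]
    - [5,22,-8,0,0,0,10]
    - [4,18,-8,0,0,0,10]
    - [3,12,-6,0,0,0,10]
    - [0,0,0,0,0,0,10]
    - [0,0,0,0,0,0,10]

```text
time_s: 10.85
tcp_pos: [0.5382, -0.085, 0.1819]
eef_rot: [-180.0, -0.0, -179.8]
contact_force: [0.1, -0.2, -1.9]
gripper_width: 0.017
```

```bash
python3 - <<'E'
from plant import *
from h import *
s=get_state();print(s['time_s'],s['tcp_pos'],s['eef_rot'],s['contact_force'],s['moment'],s['gripper_width'])
c=capture('wrist');c['tcp']=s['tcp_pos'];c['rot']=s['eef_rot'];pickle.dump(c,open('w3.pkl','wb'))
t=s['tcp_pos']
print('pred tip',proj(c,[t[0],t[1],t[2]-.0673],wW(c)),'hole',proj(c,[.519,-.0853,.102],wW(c)))
x0,y0,w,h=206,110,100,75
cv2.imwrite('pics/w3.png',cv2.resize(c['frame'][y0:y0+h,x0:x0+w],(800,600),interpolation=cv2.INTER_CUBIC))
E
```

```text
10.85 [ 0.53820806 -0.08501858  0.18192195] [-1.79986189e+02 -2.21869350e-02 -1.79770196e+02] [ 0.14901402 -0.23654073 -1.92936971] [-0.01833463 -0.05530452  0.02712146] 0.01695736543707724
pred tip [256.74838698 187.6218795 ] hole [256.49198527 160.64315588]
```

View pics/w3.png

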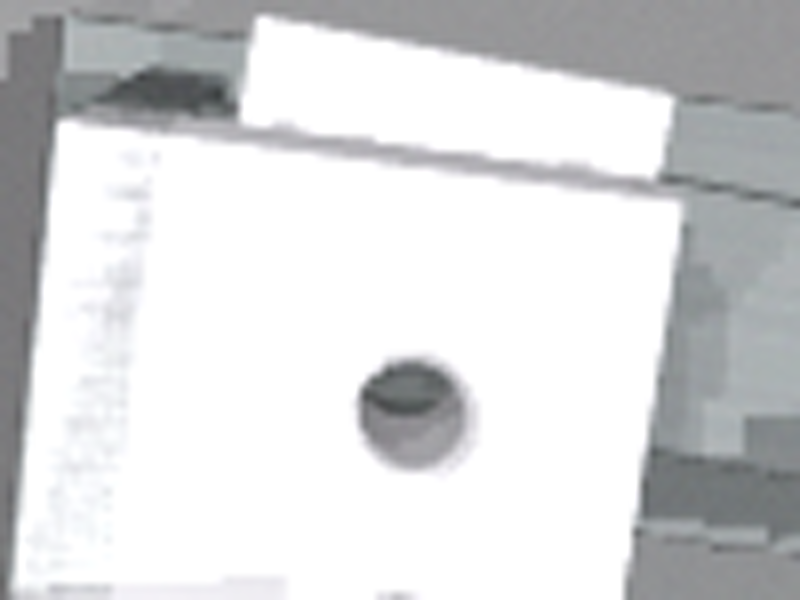

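The hole is at crop (411,413), native (256.9,161.1), within half a pixel of the prediction. The tip is just below the crop, so I'll take a second crop around it.

```bash
python3 - <<'E'
from h import *
c=pickle.load(open('w3.pkl','rb'))
cv2.imwrite('pics/w3b.png',cv2.resize(c['frame'][172:232,216:296],(800,600),interpolation=cv2.INTER_CUBIC))
g=cv2.cvtColor(c['frame'],cv2.COLOR_BGR2GRAY);print(g[178:200:1,244:270])
E
```

```text
[[255 255 255 255 255 255 255 255 255 255 255 255 255 255 255 255 255 255
  255 255 255 255 255 255 255 255]
 [255 255 255 255 255 255 255 255 255 255 255 255 255 255 255 255 255 255
  255 255 255 255 255 255 255 255]
 [255 255 255 255 255 255 255 255 255 255 255 255 255 255 255 255 255 255
  255 255 255 255 255 255 255 255]
 [255 255 255 255 255 255 255 255 255 255 255 255 255 255 255 255 255 255
  255 255 255 255 255 255 255 255]
 [255 255 255 255 255 255 255 255 255 255 255 255 255 255 255 255 255 255
  255 255 255 255 255 255 255 255]
 [255 255 255 255 255 255 255 255 255 255 255 255 255 255 255 255 255 255
  255 255 255 255 255 255 255 255]
 [255 255 255 255 255 255 255 255 255 226 225 201 211 230 249 255 255 255
  255 255 255 255 255 255 255 255]
 [255 255 255 255 255 255 255 248 158 158 162 166 177 185 200 246 255 255
  255 255 255 255 255 255 255 255]
 [255 255 255 255 255 255 251 154 159 159 161 168 175 186 194 204 236 255
  255 255 255 255 255 255 255 255]
 [255 255 255 255 255 255 192 156 158 159 161 165 176 186 194 201 214 245
  255 255 255 255 255 255 255 255]
 [255 255 
[... 598 characters left out ...]
01 210 216
  246 255 255 255 255 255 255 255]
 [241 252 255 255 255 185 153 157 160 159 164 166 175 184 193 200 207 216
  246 255 255 255 255 255 255 255]
 [147 146 164 191 201 183 156 160 160 161 162 166 173 176 181 188 197 208
  232 255 255 255 255 255 255 255]
 [145 146 147 151 156 155 160 160 159 169 178 182 183 187 190 186 187 189
  192 218 248 255 255 255 255 255]
 [148 151 159 164 162 177 177 193 196 218 235 237 237 238 238 223 210 203
  205 199 200 220 237 255 255 255]
 [156 165 173 182 203 235 238 255 255 255 255 255 255 255 255 255 255 255
  255 230 217 214 208 223 250 255]
 [164 184 222 243 255 255 255 255 255 255 255 255 255 255 255 255 255 255
  255 255 255 255 232 214 207 213]]
```

View pics/w3b.png

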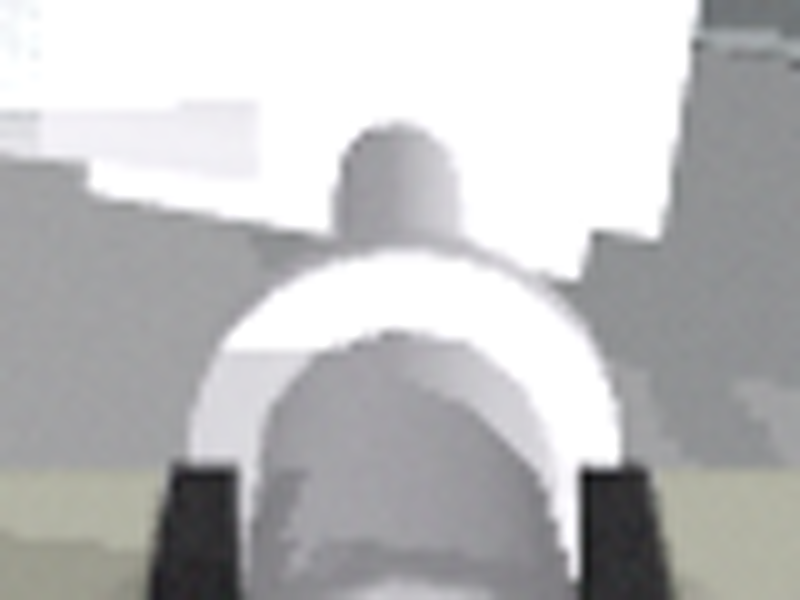

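The tip rim is centred near native (255.7,190.2) and the hole at (256.9,161.1).

```bash
python3 - <<'E'
from h import *
c=pickle.load(open('w3.pkl','rb'));W=wW(c)
tz=c['tcp'][2]-.0673
# fit tip circle to rim edge pixels
E=[(249.7,188),(250.3,187),(251.3,185),(253,184.4),(255.7,183.9),(258.3,184.6),(259.5,185.4),(260.7,186.5)]
pts=np.array([atz(c,*e,tz,W)[:2] for e in E])
r=least_squares(lambda p:np.hypot(*(pts-p).T)-.0047,pts.mean(0)+[.004,0]);print('tip',r.x,r.fun.round(4))
for z in(tz-.002,tz+.002):print(atz(c,255.7,190.2,z,W))
g=cv2.cvtColor(c['frame'],cv2.COLOR_BGR2GRAY).astype(float);s=(g[150:172,244:270]<215);y,x=np.nonzero(s)
u,v=(x.min()+x.max())/2+244,(y.min()+y.max())/2+150;print('hole px',x.min(),x.max(),y.min(),y.max(),u,v,x.mean()+244,y.mean()+150)
h=atz(c,u,v,.102,W);print('hole',h,'move mm',1e3*(h[:2]-r.x))
E
```

```text
tip [ 0.53980848 -0.08602895] [ 0.     -0.0001  0.0003 -0.0001 -0.0001 -0.0001 -0.      0.0001]
[ 0.54088375 -0.08583946  0.11262195]
[ 0.53975874 -0.08583454  0.11662195]
hole px 6 20 5 18 257.0 161.5 257.3312883435583 161.24539877300614
hole [ 0.51970309 -0.08488525  0.102     ] move mm [-20.10538204   1.14370488]
```

Request:
move_arm:
  commands:
    - [-7,0.4,0,0,0,0,10]
    - [-7,0.4,0,0,0,0,10]
    - [-6.1,0.3,0,0,0,0,10]
    - [0,0,-5,0,0,0,10]
    - [0,0,-5,0,0,0,10]
    - [0,0,-1,0,0,0,10]
    - [0,0,-1,0,0,0,10]
    - [0,0,-0.7,0,0,0,10]
    - [0,0,-0.7,0,0,0,10]
    - [0,0,0,0,0,0,10]
    - [0,0,0,0,0,0,10]
  squeeze: 15

```text
time_s: 12.0
tcp_pos: [0.5183, -0.0838, 0.1684]
eef_rot: [-180.0, 0.0, -179.8]
contact_force: [-0.8, 0.3, -1.3]
gripper_width: 0.0174
```

Request:
move_arm:
  commands:
    - [0,0,-0.7,0,0,0,10]
    - [0,0,-0.7,0,0,0,10]
    - [0,0,-0.7,0,0,0,10]
    - [0,0,0,0,0,0,10]

```text
time_s: 12.4
tcp_pos: [0.5182, -0.0838, 0.1661]
eef_rot: [180.0, -0.0, -179.8]
contact_force: [0.3, 0.2, -1.1]
gripper_width: 0.0173
```

Request:
move_arm:
  commands:
    - [0,0,-1,0,0,0,10]
    - [0,0,-1,0,0,0,10]
    - [0,0,-1,0,0,0,10]
    - [0,0,0,0,0,0,10]

```text
time_s: 12.8
tcp_pos: [0.5181, -0.0838, 0.1631]
eef_rot: [-180.0, -0.0, -179.8]
contact_force: [0.1, 0.3, -1.4]
gripper_width: 0.0172
```

Request:
move_arm:
  commands:
    - [0,0,-2,0,0,0,10]
    - [0,0,-2,0,0,0,10]
    - [0,0,-2,0,0,0,10]
    - [0,0,-2,0,0,0,10]
    - [0,0,-2,0,0,0,10]
    - [0,0,-2,0,0,0,10]
    - [0,0,-2,0,0,0,10]
    - [0,0,-2,0,0,0,10]
    - [0,0,0,0,0,0,10]

```text
time_s: 13.7
tcp_pos: [0.5181, -0.0838, 0.1469]
eef_rot: [-180.0, -0.0, -179.8]
contact_force: [-0.1, 1.1, -1.3]
gripper_width: 0.0178
```

Request:
move_arm:
  commands:
    - [0,0,-1,0,0,0,10]
    - [0,0,-1,0,0,0,10]
    - [0,0,-1,0,0,0,10]
    - [0,0,-1,0,0,0,10]
    - [0,0,-1,0,0,0,10]
    - [0,0,-0.7,0,0,0,10]
    - [0,0,-0.7,0,0,0,10]
    - [0,0,-0.7,0,0,0,10]
    - [0,0,0,0,0,0,10]

```text
time_s: 14.6
tcp_pos: [0.5182, -0.0838, 0.1401]
eef_rot: [-180.0, -0.0, -179.8]
contact_force: [-0.8, 0.0, -1.0]
gripper_width: 0.0169
```

Request:
move_arm:
  commands:
    - [0,0,-0.7,0,0,0,10]
    - [0,0,-0.7,0,0,0,10]
    - [0,0,-0.7,0,0,0,10]
    - [0,0,0,0,0,0,10]

```text
time_s: 15.0
tcp_pos: [0.5181, -0.0838, 0.1379]
eef_rot: [-180.0, -0.0, -179.8]
contact_force: [1.0, 0.3, -1.4]
gripper_width: 0.0173
```

Request:
move_arm:
  commands:
    - [0,0,-0.7,0,0,0,10]
    - [0,0,-0.7,0,0,0,10]
    - [0,0,-0.7,0,0,0,10]
    - [0,0,0,0,0,0,10]

```text
time_s: 15.4
tcp_pos: [0.5182, -0.0838, 0.1358]
eef_rot: [180.0, -0.0, -179.8]
contact_force: [-0.5, -0.2, -1.0]
gripper_width: 0.0173
```

Request:
move_arm:
  commands:
    - [0,0,-1,0,0,0,10]
    - [0,0,-1,0,0,0,10]
    - [0,0,-1,0,0,0,10]
    - [0,0,-1,0,0,0,10]
    - [0,0,-1,0,0,0,10]
    - [0,0,-1,0,0,0,10]
    - [0,0,0,0,0,0,10]

```text
time_s: 16.1
tcp_pos: [0.5182, -0.0838, 0.1298]
eef_rot: [-180.0, -0.0, -179.8]
contact_force: [0.0, 0.6, -1.1]
gripper_width: 0.017
```

Request:
move_arm:
  commands:
    - [0,0,-1,0,0,0,10]
    - [0,0,-1,0,0,0,10]
    - [0,0,-1,0,0,0,10]
    - [0,0,-1,0,0,0,10]
    - [0,0,0,0,0,0,10]

```text
time_s: 16.6
tcp_pos: [0.5181, -0.0838, 0.1258]
eef_rot: [-180.0, -0.0, -179.8]
contact_force: [0.6, -0.2, -0.9]
gripper_width: 0.017
```

Request:
move_arm:
  commands:
    - [0,0,-1.5,0,0,0,10]
    - [0,0,-1.5,0,0,0,10]
    - [0,0,-1.5,0,0,0,10]
    - [0,0,-1.5,0,0,0,10]
    - [0,0,-1.5,0,0,0,10]
    - [0,0,-1.5,0,0,0,10]
    - [0,0,-1.5,0,0,0,10]
    - [0,0,-0.5,0,0,0,10]
    - [0,0,0,0,0,0,10]

```text
time_s: 17.5
tcp_pos: [0.5182, -0.0838, 0.1149]
eef_rot: [-180.0, -0.0, -179.8]
contact_force: [-0.0, 0.7, -0.5]
gripper_width: 0.0169
```

Request:
move_arm:
  commands:
    - [0,0,-0.7,0,0,0,10]
    - [0,0,-0.7,0,0,0,10]
    - [0,0,-0.7,0,0,0,10]
    - [0,0,0,0,0,0,10]

```text
time_s: 17.9
tcp_pos: [0.5182, -0.0838, 0.1128]
eef_rot: [-180.0, -0.0, -179.8]
contact_force: [0.3, -0.4, -0.8]
gripper_width: 0.0173
```

Request:
move_arm:
  commands:
    - [0,0,-0.5,0,0,0,10]
    - [0,0,-0.5,0,0,0,10]
    - [0,0,-0.5,0,0,0,10]
    - [0,0,0,0,0,0,10]

```text
time_s: 18.3
tcp_pos: [0.5183, -0.0838, 0.1114]
eef_rot: [180.0, 0.0, -179.8]
contact_force: [-0.7, 0.3, -1.2]
gripper_width: 0.0173
```

Request:
move_arm:
  commands:
    - [0,0,-0.4,0,0,0,10]
    - [0,0,-0.4,0,0,0,10]
    - [0,0,-0.4,0,0,0,10]
    - [0,0,0,0,0,0,10]

```text
time_s: 18.7
tcp_pos: [0.5188, -0.0839, 0.1112]
eef_rot: [-180.0, 0.1, -179.8]
contact_force: [-1.4, 0.3, 7.5]
gripper_width: 0.0175
```

Contact came at TCP 0.1112 m, where flush was predicted (0.1113 m), with 7.5 N. I release and back off.

Request:
move_arm:
  commands:
    - [0,0,0.4,0,0,0,50]
    - [0,0,0,0,0,0,50]
    - [0,0,0,0,0,0,50]
    - [0,0,0,0,0,0,50]
    - [0,0,10,0,0,0,50]
    - [0,0,20,0,0,0,50]
    - [0,0,30,0,0,0,50]
    - [0,0,40,0,0,0,50]
    - [25,0,0,0,0,0,50]
    - [25,0,0,0,0,0,50]
    - [0,0,0,0,0,0,50]

```text
time_s: 19.8
tcp_pos: [0.5705, -0.0837, 0.2111]
eef_rot: [-180.0, 0.1, -179.8]
contact_force: [-0.7, -0.7, -1.5]
gripper_width: 0.0437
```

```bash
python3 - <<'E'
from plant import *
from h import *
s=get_state();print(s['time_s'],s['tcp_pos'],s['contact_force'],s['gripper_width'])
a=capture('wrist')['frame'];c=capture('scene')['frame']
x=cv2.resize(a[60:260,150:350],(400,400),interpolation=cv2.INTER_CUBIC);y=cv2.resize(c[180:240,180:240],(400,400),interpolation=cv2.INTER_CUBIC)
cv2.imwrite('pics/f.png',np.hstack([x,y]))
E
```

```text
19.8 [ 0.57049577 -0.08369695  0.21108181] [-0.73372254 -0.6861094  -1.46430632] 0.04373011355162314
```

View pics/f.png

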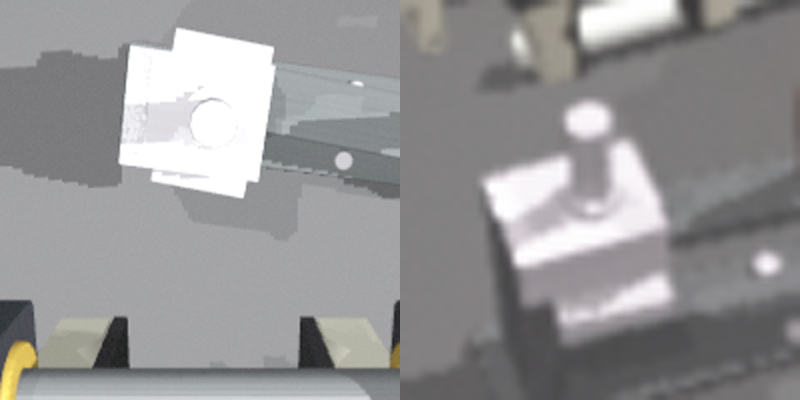

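The right-hand crop shows the flange sitting on the cheek at (590,205) and the head top at (588,120). A quick numeric check of the height, then I hand in.

```bash
python3 - <<'E'
from plant import *
from h import *
for z in(.147,.152):print(z,(proj(C['scene'],[.519,-.085,z])+.5-180)*400/60+[400,0])
print(get_state()['contact_force'])
close_job()
E
```

```text
0.147 [590.7022334  122.06145017]
0.152 [589.94671886 113.21347649]
[-0.17044111 -1.31591768  0.15579542]
the job is handed in; nothing more can be done
```

The arm is swung into its clevis and locked with the clevis pin, and the job is handed in. Robot time was about 20 s of the 72 s allowed.

- **Swing:** I pinched the knob and turned the arm about 16.5°. The pictures showed the eye about 12 mm off the centre line.
- **Pin:** I took the smaller silver pin from the black holder and lined its tip up with the knuckle hole using the wrist camera. I lowered it in small steps. It went through the knuckle and the eye at the first try, so no search was needed, and no force showed until the flange touched.
- **Flush:** The flange met the cheek with 7.5 N at a tool height of 111.2 mm, where 111.3 mm was predicted for flush. I then let go and moved clear.
- **Last checks:** The scene camera shows the pin's head top at row 120 of the crop. Flush predicts row 122, and sitting 5 mm too high would be row 113. The small force reading after release is sensor noise, as nothing is being touched.
- **Not checked:** I did not take a new picture to confirm the other items on the shelf stayed put, but no unexpected contact force was seen.

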